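# Hook the spring probe onto the kiln element's terminal post

## Robot

A 6-joint arm with a two-finger parallel gripper is mounted at the origin on the work surface. World frame = base frame: x ahead of the robot, y to its left, z up, the work surface at z = 0. Lengths are in mm, angles in degrees, forces in N, time in s.
With the tool pointing down it reaches from about 300 to 850 mm from the base axis. Payload 4.2 kg.
Tool frame: the origin (TCP) lies midway between the tips of the shut fingers; the grasp point (between the pads) lies 19 mm behind it; z points along the fingers, y is the line along which they close (so a half turn about z gives the same grasp; the last joint's range is limited). The gripper opens to 91 mm and grips with 3 to 60 N. Pads are 32 mm wide; open, the fingers measure 118 mm over their backs; the gripper's body (76 mm by 178 mm) begins 60 mm behind the grasp point.
Start: joints at [69.901, 18.312, 89.639, -0, 72.044, -1.146], TCP at [186.763, 543.841, 213.976] pointing down, gripper open.
Joint ranges: [-177.97, 177.97], [-48.28, 115.42], [12.27, 149.76], [-77.06, 257.06], [2.81, 150.46], [-146.56, 146.56]. Speed limits (degrees/s): [147.25, 147.25, 180, 180, 180, 180].

## Interface

Orientations are given as [roll, pitch, yaw] about the fixed x, y, z axes, in that order (R = Rz(yaw) Ry(pitch) Rx(roll)).
In Python, from workcell import env gives the robot as it stands.
- The arm moves only by the shell command python3 -m jog 'ROWS' [FORCE]. ROWS is a JSON object of lists of equal length, an entry for each row: "jaw": the finger opening in mm, from 0 to 91.2; "slide": the shift along the tool's x, y, z in units of 30 mm (1.0 is 30 mm), a list of three; "spin": the turn about the tool's z in units of 8 degrees (1.0 is 8 degrees). In form: {"jaw": [jaw, ...], "slide": [[dx, dy, dz], ...], "spin": [spin, ...]}. A call has 1 to 10 rows; each row shifts and turns the commanded pose from where the row before left it, along the tool's axes as they then stand; what a row does not reach is not made up. A row lasts 1/10 s, in which the tool goes at most 50 mm and 8.59 degrees, less where a joint would pass 70% of its speed; a pose out of reach is approached as far as the arm can. A call is refused whole if a number of a shift passes 1 or a number of a turn 1, either way. A call with a gripper value outside its range is refused whole. The fingers move at their own pace and stop on an object; FORCE is the grip in N (left out, the last holds). Time passes only in rows, so rows that do not move let the fingers close. It gives the time, the measured TCP pose, the force, the opening and the grip force at its end, in the units of the state.
- env.state(): the state, without advancing time (a new reading comes with each control period).
- env.grab_frame(name): name is "side" or "top"; returns the picture (400x640x3 uint8, red, green, blue); there is no depth.
- env.camera_model(name): a dict with "fx", "fy", "cx", "cy" (pixels), "camera_from_world" (4x4, takes a point from world to camera coordinates). Camera axes: x right, y up, looking along -z (the intrinsics and any distortion apply to the point x, -y, -z); pixel columns grow to the right and rows downward; lengths in mm; the calibration is good to about 2 mm. A picture is of the moment at which its call begins. camera_model takes no time and is no camera call.
- env.job_done(): hands the job in; it is judged then, once.
The state is a dict: "time_s": time; "qpos": joint angles; "qvel": joint speeds; "effort": joint torques, N m; "ee_pos": TCP position; "ee_rot": TCP orientation; "force": force on the tool from outside, world axes, zero at the start; "torque": the same for the moment, N m; "gripper_width": finger opening in mm; "gripper_force": force on a finger pad.
Only numpy, scipy, OpenCV 4.12 (cv2) and the standard library are available. Lean on these libraries where they do the work, as an engineer would, in place of code of your own. Each camera call takes 0.05 s, during which the arm holds its last target. There are 200 camera calls.

## Task

A kiln element brick is set up at the bench tester to be checked. Press the spring probe's plunger down so that its hook comes out low, slide the probe along its rods while it stays pressed until the hook is under the brick's terminal post, then let the plunger up so that the hook is pulled up against the post from below and stays caught. Leave the brick and the two jars standing where they are.

Things in the scene. Friction and masses are not known exactly. Their poses are not given: they have to be found in the camera images.
- stand: Grey tester stand fixed to the bench: base plate 100 x 300 mm, an upright at each end (y = +-135 mm, 182 mm high) and two steel rods between them, along the stand's own y, at height 155 mm. Origin: centre of its underside, at bench height; z up; its y axis is the direction in which the probe slides and towards which the hook opens.
- carriage (a joint): Travel (m) of the probe's black carriage along the stand's +y, 0 to 0.16. It stays where it is left; about 1.2 N of friction. At 0 the probe's vertical axis stands at stand x = 0, y = -0.08.
- plunger (a joint): How far (m) the plunger (cap, stem and hook in one piece) is pressed straight down: 0 = up, hook drawn in; 0.032 = fully down on its stop, hook out. A spring pushes it up: 3 N at 0, 10 N fully down. Above 0.025 the hook passes clear under the post; unpressed it is level with the post and strikes it from the side. Caught under the post it stands at about 0.012.
- cap_dish (a point): Centre of the floor of the dish in the plunger's round grey cap, on the probe's axis (moves with the plunger), 226 mm above the bench when up. Cap 62 mm across, 16 mm high; the dish, open at the top, is 54 mm across and 8 mm deep, so closed fingertips can press down in it and drag it sideways.
- hook_throat (a point): Middle of the flat steel J hook's opening, on top of its foot (moves with the plunger), 21 mm to +y of the probe's axis and 90 mm above the bench when the plunger is up. Its axes are the stand's. The opening is 32 mm long in y, from the shank to a lip that stands 10 mm above the foot; foot 10 mm thick and 16 mm wide in x.
- post_mid (a point): Point on the centre line of the round steel terminal post, where it crosses the hook's path, 75 mm out from the brick's face. The post is level, 14 mm thick, 85 mm above the bench, and sticks 110 mm out of the brick along the brick's +x, under the rods, roughly square to the stand's y. It lies to +y of the hook at the start.
- brick: Pale firebrick of a kiln, 100 x 150 x 125 mm high, about 3 kg, standing loose on the bench between stand and robot; its origin is at bench height under the face from which the post sticks out, its +x along the post.
- jar_a: Screw-top jar 62 mm across, 100 mm high, standing on the far side of the stand. Origin: centre of its underside.
- jar_b: The other jar of the same size, also on the far side of the stand. Origin: centre of its underside.

How it is judged:
By the outcome, as a careful person would: the job done as asked, in the order asked, and still so for the second after the job is handed in, with the robot touching nothing.
It also fails if it takes over 40 s, if anything falls off the work surface, if the arm or the gripper's body presses on something with over 40 N, if the wrist force passes 120 N, or if a joint passes its speed limit or range.

## Working session

There is one attempt and no reset: what is moved stays moved. The work goes in short steps, Python scripts to look and compute and a shell command to move; the robot and the scene stay as the last step left them, time stands still between calls to the robot, and variables do not carry over. Pictures are saved under pics/ and viewed, at most 10 in all, crops included, and the job is handed in when it is done.

```bash
mkdir -p pics; python3 - <<'E'
from workcell import env
import cv2,numpy as np
np.set_printoptions(precision=4,suppress=True)
for n in("side","top"):
    cv2.imwrite(f"pics/{n}0.png",cv2.resize(env.grab_frame(n)[:,:,::-1],(800,500)))
    m=env.camera_model(n);print({k:np.array(v) for k,v in m.items()})
s=env.state();print(s['time_s'],s['ee_pos'],s['ee_rot'],s['force'])
E
```

```text
{'fx': array(411.5647), 'fy': array(411.5647), 'cx': array(322.7223), 'cy': array(202.9896), 'camera_from_world': array([[  -0.7699,   -0.6378,   -0.0205,  491.4203],
       [   0.3606,   -0.4613,    0.8107, -315.362 ],
       [  -0.5265,    0.6168,    0.5851, -398.1171],
       [   0.    ,    0.    ,    0.    ,    1.    ]])}
{'fx': array(482.6666), 'fy': array(482.6666), 'cx': array(321.6909), 'cy': array(198.3805), 'camera_from_world': array([[   -0.0265,    -0.9996,    -0.0011,    31.7996],
       [    0.9962,    -0.0265,     0.0826,  -616.8034],
       [   -0.0826,     0.0011,     0.9966, -1028.6479],
       [    0.    ,     0.    ,     0.    ,     1.    ]])}
0.1 [186.6194 543.4113 213.2427] [-179.9126   -0.0003  161.0463] [-0.0097  0.3443 -0.9944]
```

View pics/side0.png

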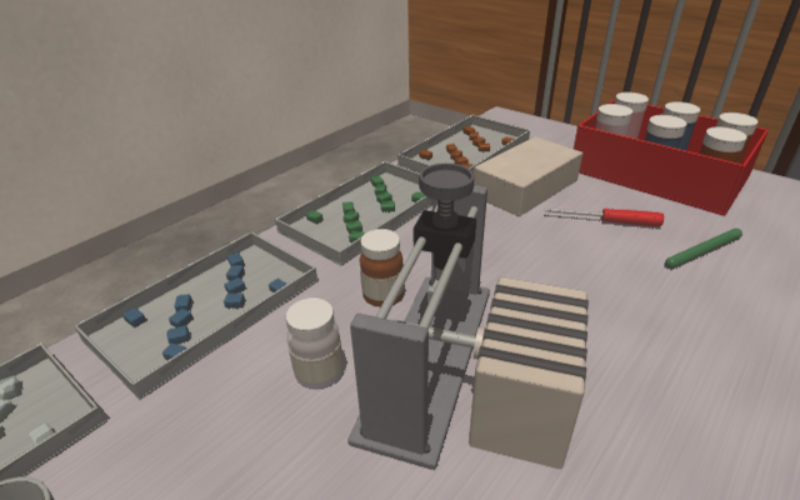

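View pics/top0.png

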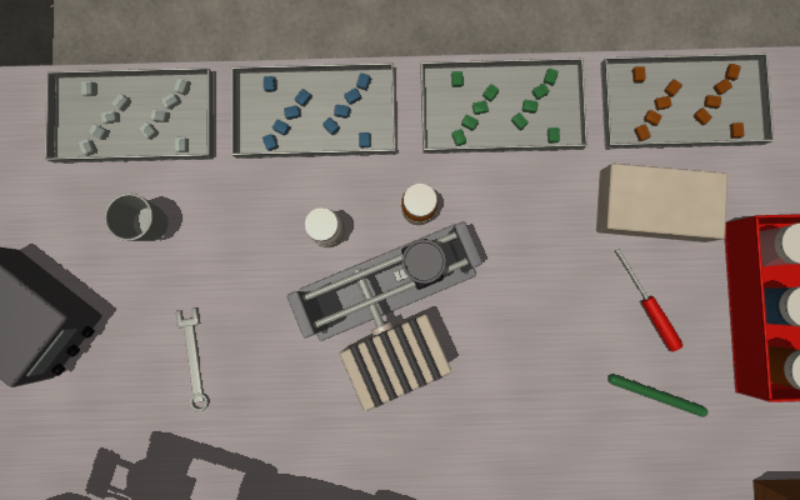

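The side view shows the stand with the cap at (446,180) and the post at (455,338). In the top view the cap is at (424,261), the stand runs from (300,315) to (470,245), and the jars are at (322,226) and (420,203). The hook tip, at about (400,275), faces left, so stand +y points image-left. Next is an enlarged crop for precise pixels.

```bash
python3 - <<'E'
from workcell import env
import cv2
f=env.grab_frame("top")[:,:,::-1]
cv2.imwrite("pics/topc.png",cv2.resize(f[170:320,220:400],None,fx=4,fy=4,interpolation=cv2.INTER_CUBIC))
f=env.grab_frame("side")[:,:,::-1]
cv2.imwrite("pics/sidec.png",cv2.resize(f[120:270,300:480],None,fx=4,fy=4,interpolation=cv2.INTER_CUBIC))
E
```

```text
(no output)
```

View pics/topc.png

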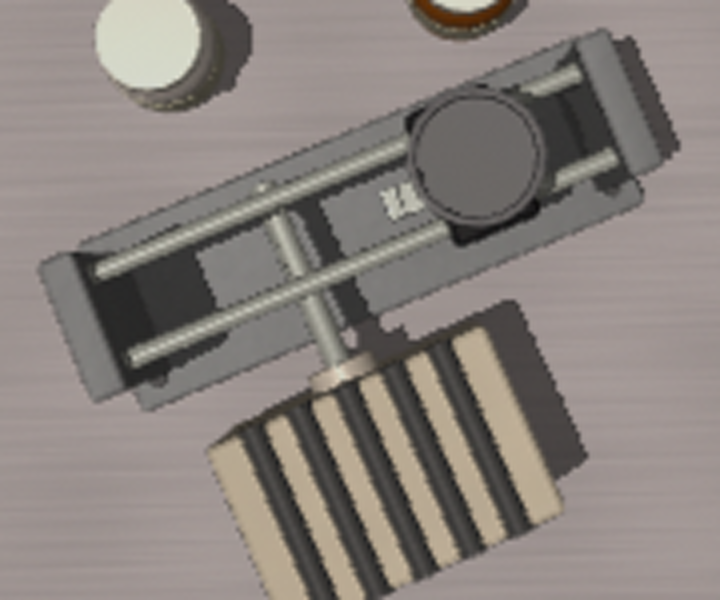

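View pics/sidec.png

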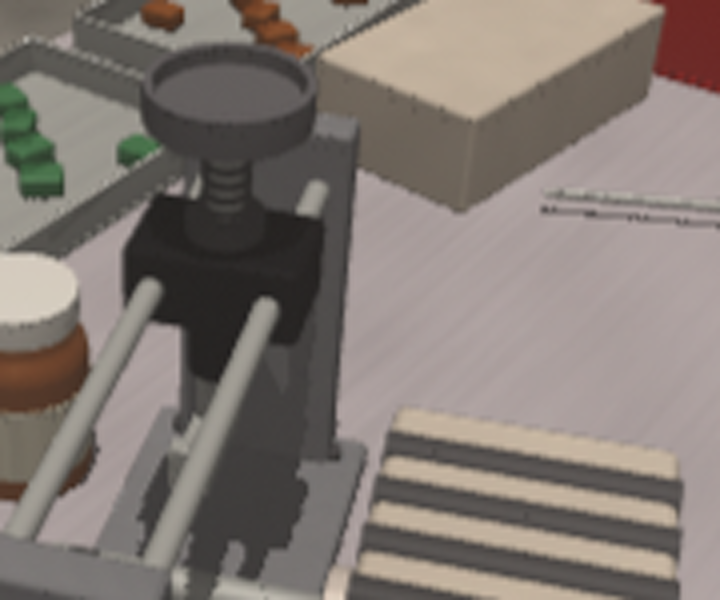

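The top crop shows the cap rim centre at (477,154). The rods run (98,270)-(580,72) and (132,358)-(615,155), and the post axis runs (277,213)-(335,358). The side crop shows the rim centre at about (229,90).

```bash
cat > h.py <<'E'
from workcell import env
import numpy as np
def ray(n,u,v,z):
    m=env.camera_model(n);T=np.array(m['camera_from_world']);R,t=T[:3,:3],T[:3,3]
    d=R.T@np.array([(u-m['cx'])/m['fx'],-(v-m['cy'])/m['fy'],-1]);c=-R.T@t
    return c+d*(z-c[2])/d[2]
def tc(u,v,z):return ray("top",220+(u+.5)/4-.5,170+(v+.5)/4-.5,z)
def sc(u,v,z):return ray("side",300+(u+.5)/4-.5,120+(v+.5)/4-.5,z)
E
python3 - <<'E'
from h import *
np.set_printoptions(precision=1,suppress=True)
print("cap",tc(477,154,234),sc(229,90,234))
U=[tc(*p,182) for p in((40,262),(75,252),(125,385),(92,402),(577,38),(607,28),(662,162),(632,175))]
L=np.mean(U[:4],0);Rr=np.mean(U[4:],0);d=L-Rr;print("uprights",L,Rr,np.linalg.norm(d),"y dir deg",np.degrees(np.arctan2(d[1],d[0])))
for a,b in(((98,270),(580,72)),((132,358),(615,155))):
    a=tc(*a,155);b=tc(*b,155);e=a-b;print("rod",a,b,np.degrees(np.arctan2(e[1],e[0])))
y=d/np.linalg.norm(d);x=np.array([y[1],-y[0],0]);o=(L+Rr)/2
for nm,p in(("cap",tc(477,154,234)),("capside",sc(229,90,234)),("post1",tc(277,213,87)),("post2",tc(335,358,87)),("tip",tc(262,187,87)),("hook",tc(400,203,100)),("jarA",tc(148,42,100)),("brickL",tc(210,448,125)),("brickR",tc(485,328,125))):
    print(nm,p[:2],"stand xy",(p-o)@x,(p-o)@y)
E
```

```text
cap [582.3 -13.9 234. ] [574.9  -4.8 234. ]
uprights [511.4 168.  182. ] [608.6 -82.7 182. ] 268.88450953743677 y dir deg 111.19224843060483
rod [536.7 165.1 155. ] [625.2 -67.3 155. ] 110.85605521837542
rod [494.7 149.5 155. ] [584.9 -82.7 155. ] 111.23678991136967
cap [582.3 -13.9] stand xy 0.32215390598805627 -60.76884988581082
capside [574.9  -4.8] stand xy -3.224919947450852 -49.56973838475009
post1 [563.8  84. ] stand xy 18.50808420680552 37.204325752950005
post2 [489.3  56. ] stand xy -61.04946167810668 38.05857683734855
tip [577.3  91.4] stand xy 33.788982055732646 39.22505508096199
hook [566.8  20.9] stand xy -1.557094840064999 -22.736834864454096
jarA [652.1 146.9] stand xy 123.54820209580217 63.98483108971332
brickL [449.  116.4] stand xy -76.84718971322826 108.97489111533021
brickR [503.5 -19.3] stand xy -75.01341634944947 -37.298901741867624
```

The uprights come out 269 mm apart (270 expected) and the hook lip agrees with the cap position. The cap is at (582,-14), stand y = -61, and stand +y points along 111.1°. The post crosses at stand y = 37.5, so the probe needs about 77 mm of travel. First I'll lift, close the fingers and align tool x with stand y.

```bash
python3 -m jog '{"jaw":[0,0,0,0,0,0,0,0],"slide":[[0,0,-0.4],[0,0,-0.4],[0,0,-0.4],[0,0,-0.4],[0,0,0],[0,0,0],[0,0,0],[0,0,0]],"spin":[0.78,0.78,0.78,0.78,0.78,0.78,0.78,0.78]}' 20; cat >> h.py <<'E'
from scipy.spatial.transform import Rotation as Ro
def go(t):
    s=env.state();R=Ro.from_euler('xyz',s['ee_rot'],degrees=True)
    print(s['time_s'],np.round(s['ee_pos'],1),np.round(s['ee_rot'],2),np.round(s['force'],1),"rows:",np.round(R.inv().apply(np.array(t)-s['ee_pos'])/30,2))
E
python3 -c "
from h import *
go([582,-14,255])"
```

```text
time_s: 1.0
ee_pos: [186.7, 543.7, 261.7]
ee_rot: [-180.0, 0.0, 110.9]
force: [0.5, -0.5, -0.7]
gripper_width: 30.0
gripper_force: 0.0
1.0 [186.7 543.7 261.7] [-1.7998e+02  2.0000e-02  1.1087e+02] [ 0.5 -0.5 -0.7] rows: [-22.06   5.69   0.23]
```

```bash
python3 -m jog '{"jaw":[0,0,0,0,0,0,0,0,0,0],"slide":[[-0.95,0.26,0],[-0.95,0.26,0],[-0.95,0.26,0],[-0.95,0.26,0],[-0.95,0.26,0],[-0.95,0.26,0],[-0.95,0.26,0],[-0.95,0.26,0],[-0.95,0.26,0],[-0.95,0.26,0]],"spin":[0,0,0,0,0,0,0,0,0,0]}'
python3 -m jog '{"jaw":[0,0,0,0,0,0,0,0,0,0],"slide":[[-0.95,0.26,0],[-0.95,0.26,0],[-0.95,0.26,0],[-0.95,0.26,0],[-0.95,0.26,0],[-0.95,0.26,0],[-0.95,0.26,0],[-0.95,0.26,0],[-0.95,0.26,0],[-0.5,0.1,0]],"spin":[0,0,0,0,0,0,0,0,0,0]}'
python3 -c "
from h import *
go([582.3,-14,255])"
```

```text
time_s: 2.0
ee_pos: [362.7, 305.0, 261.9]
ee_rot: [-180.0, 0.0, 111.1]
force: [0.7, 0.1, 0.6]
gripper_width: 0.6
gripper_force: 0.0
time_s: 3.0
ee_pos: [529.3, 77.6, 261.6]
ee_rot: [-180.0, 0.0, 111.0]
force: [-0.3, 0.1, -0.1]
gripper_width: 0.4
gripper_force: 0.0
3.0 [529.3  77.6 261.6] [-1.7998e+02  1.0000e-02  1.1103e+02] [-0.3  0.1 -0.1] rows: [-3.48  0.55  0.22]
```

```bash
python3 -m jog '{"jaw":[0,0,0,0,0,0],"slide":[[-0.9,0.15,0],[-0.9,0.15,0],[-0.9,0.15,0],[-0.7,0.1,0],[0,0,0],[0,0,0]],"spin":[0,0,0,0,0,0]}'
python3 - <<'E'
from h import *
import cv2
go([582.3,-14,228])
a=cv2.resize(env.grab_frame("top")[170:320,270:390,::-1],None,fx=3.3,fy=3.3,interpolation=2)
b=cv2.resize(env.grab_frame("side")[70:220,300:420,::-1],None,fx=3.3,fy=3.3,interpolation=2)
cv2.imwrite("pics/p5.png",np.hstack([a,b]))
E
```

```text
time_s: 3.6
ee_pos: [580.0, -9.5, 261.6]
ee_rot: [-180.0, -0.1, 111.1]
force: [0.3, 0.1, 0.8]
gripper_width: 0.4
gripper_force: 0.0
3.6 [580.   -9.5 261.6] [-1.7996e+02 -8.0000e-02  1.1110e+02] [0.3 0.1 0.8] rows: [-0.17  0.02  1.12]
```

View pics/p5.png

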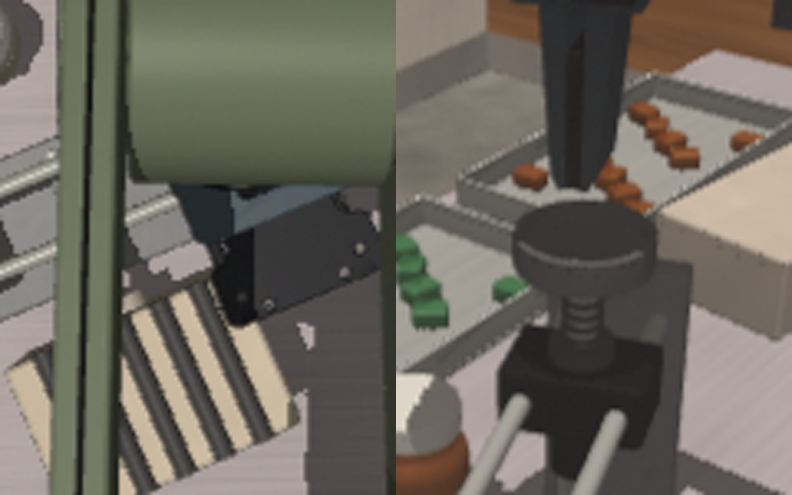

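The arm hides the cap in the top view. In the side view the fingertips are at (575,185), just above the rim, whose centre is at about (584,240). I'll check the side camera's bias against the known TCP.

```bash
python3 - <<'E'
from h import *
def pr(p):
    m=env.camera_model("side");T=np.array(m['camera_from_world']);q=T[:3,:3]@p+T[:3,3]
    return m['cx']-m['fx']*q[0]/q[2], m['cy']+m['fy']*q[1]/q[2]
for p in([580,-9.5,261.6],[582.3,-13.9,234],[577.8,-2,234]):
    u,v=pr(np.array(p));print(p,"pic",396+(u-300)*3.3,(v-70)*3.3)
E
```

```text
[580, -9.5, 261.6] pic 582.2578542484914 169.7600219436257
[582.3, -13.9, 234] pic 582.1560035457737 225.1195815218052
[577.8, -2, 234] pic 574.1723748751642 238.50218083311586
```

```bash
python3 -m jog '{"jaw":[0,0,0,0,0,0],"slide":[[-0.08,0.02,0.3],[0,0,0.3],[0,0,0.3],[0,0,0.2],[0,0,0.1],[0,0,0]],"spin":[0,0,0,0,0,0]}'
python3 -c "
from h import *
go([581.5,-12,195])"
```

```text
time_s: 4.3
ee_pos: [581.5, -11.8, 225.7]
ee_rot: [-179.9, -0.0, 111.1]
force: [-1.1, 0.3, 3.1]
gripper_width: 0.3
gripper_force: 1.1
4.3 [581.5 -11.8 225.7] [-1.7994e+02 -5.0000e-02  1.1113e+02] [-1.1  0.3  3.1] rows: [-0.01 -0.    1.02]
```

Contact came at z = 225.7 with 3 N, which matches the dish floor at 226, so the fingers are inside the dish. Pressing down now.

```bash
python3 -m jog '{"jaw":[0,0,0,0,0,0,0],"slide":[[0,0,0.2],[0,0,0.2],[0,0,0.2],[0,0,0.2],[0,0,0.2],[0,0,0.04],[0,0,0]],"spin":[0,0,0,0,0,0,0]}'
python3 -c "
from h import *
go([581.5,-12,195])"
```

```text
time_s: 5.0
ee_pos: [582.4, -12.0, 195.6]
ee_rot: [179.9, 0.0, 111.1]
force: [-1.8, -0.2, 10.0]
gripper_width: 0.3
gripper_force: 4.4
5.0 [582.4 -12.  195.6] [1.7990e+02 3.0000e-02 1.1112e+02] [-1.8 -0.2 10. ] rows: [ 0.01 -0.03  0.02]
```

```bash
python3 -m jog '{"jaw":[0,0,0,0,0,0,0,0,0,0],"slide":[[0.15,0,0],[0.3,0,0],[0.3,0,0],[0.3,0,0],[0.35,0,0],[0.35,0,0],[0.3,0,0],[0.3,0,0],[0.15,0,0],[0,0,0]],"spin":[0,0,0,0,0,0,0,0,0,0]}'
python3 - <<'E'
from h import *
import cv2
go([581.5,-12,195])
a=cv2.resize(env.grab_frame("top")[170:320,220:340,::-1],None,fx=3.3,fy=3.3,interpolation=2)
b=cv2.resize(env.grab_frame("side")[140:290,300:420,::-1],None,fx=3.3,fy=3.3,interpolation=2)
cv2.imwrite("pics/p6.png",np.hstack([a,b]))
E
```

```text
time_s: 6.0
ee_pos: [555.1, 58.2, 196.0]
ee_rot: [179.9, 0.0, 111.2]
force: [-2.5, 0.2, 9.5]
gripper_width: 0.0
gripper_force: 4.6
6.0 [555.1  58.2 196. ] [1.7989e+02 4.0000e-02 1.1116e+02] [-2.5  0.2  9.5] rows: [-2.5  -0.03  0.04]
```

View pics/p6.png

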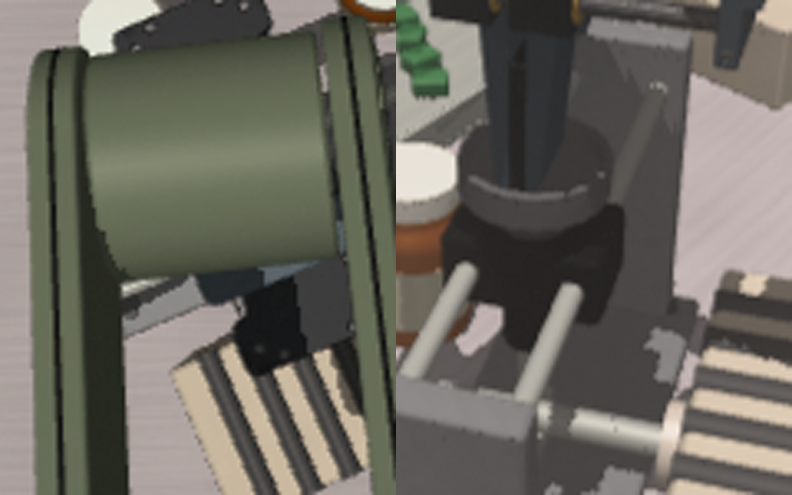

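The side view shows the cap rim centre at about (535,160), the fingers still in the dish and the probe behind the post at (600,430). I'll work out the cap's travel from this.

```bash
python3 - <<'E'
from h import *
o=np.array([560,42.65]);y=np.array([-.3615,.9324]);x=np.array([y[1],-y[0]])
f=lambda p:((p[:2]-o)@x,(p[:2]-o)@y)
b=ray("side",300+(584.5-396)/3.3,70+233/3.3,234);a=ray("side",300+(535.5-396)/3.3,140+161/3.3,204)
print(f(b),f(a),f(np.array([582.4,-12])),f(np.array([555.1,58.2])))
for y0 in(12,16,20,24):
    p=np.append(o+y*y0,204);m=env.camera_model("side");T=np.array(m['camera_from_world']);q=T[:3,:3]@p+T[:3,3]
    print(y0,396+3.3*(m['cx']-m['fx']*q[0]/q[2]-300),3.3*(m['cy']+m['fy']*q[1]/q[2]-140))
E
```

```text
(np.float64(-2.422812406888024), np.float64(-54.06672153695889)) (np.float64(-3.9432093116622777), np.float64(23.86989523916849)) (np.float64(1.1297849999999805), np.float64(-59.053259999999995)) (np.float64(1.0525650000000226), np.float64(16.270169999999997))
12 534.3236390610366 143.4093218736257
16 531.473551573441 148.73068061253514
20 528.5906601260099 154.11328716895915
24 525.6743950896624 159.5582050894381
```

Both cameras put the cap's travel at 75–78 mm, so the throat is at stand y of about 36–40. The post is at 37.5, inside the ±9 mm slack. Letting the plunger up gently.

```bash
python3 -m jog '{"jaw":[0,0,0,0,0],"slide":[[0,0,-0.1],[0,0,-0.1],[0,0,-0.1],[0,0,-0.1],[0,0,0]],"spin":[0,0,0,0,0]}'
python3 -m jog '{"jaw":[0,0,0,0],"slide":[[0,0,-0.05],[0,0,-0.05],[0,0,-0.05],[0,0,0]],"spin":[0,0,0,0]}'
python3 -m jog '{"jaw":[0,0,0,0],"slide":[[0,0,-0.05],[0,0,-0.05],[0,0,-0.03],[0,0,0]],"spin":[0,0,0,0]}'
```

```text
time_s: 6.6
ee_pos: [555.2, 58.1, 207.7]
ee_rot: [179.9, 0.0, 111.1]
force: [-2.4, 0.1, 6.5]
gripper_width: 0.9
gripper_force: 3.3
time_s: 7.0
ee_pos: [555.1, 58.0, 211.9]
ee_rot: [179.9, 0.0, 111.1]
force: [-1.0, 1.4, 4.7]
gripper_width: 0.3
gripper_force: 2.8
time_s: 7.4
ee_pos: [555.0, 57.9, 214.6]
ee_rot: [-180.0, 0.0, 111.1]
force: [0.4, 0.3, 0.4]
gripper_width: 0.6
gripper_force: 0.0
```

The force dropped to zero at z ≈ 213–214 (plunger ≈ 0.012), so the foot is against the post. Retracting straight up, then off to the side for a clear view.

```bash
python3 -m jog '{"jaw":[0,0,0,0,0,0,0,0,0,0],"slide":[[0,0,-0.3],[0,0,-0.5],[0,0,-0.6],[0,0,-0.6],[0.9,-0.2,0],[0.9,-0.2,0],[0.9,-0.2,0],[0.9,-0.2,0],[0.9,-0.2,0],[0.9,-0.2,0]],"spin":[0,0,0,0,0,0,0,0,0,0]}'
python3 -m jog '{"jaw":[0,0,0,0,0,0,0,0],"slide":[[0.9,-0.2,0],[0.9,-0.2,0],[0.9,-0.2,0],[0.9,-0.2,0],[0.9,-0.2,0],[0.9,-0.2,0],[0,0,0],[0,0,0]],"spin":[0,0,0,0,0,0,0,0]}'
python3 - <<'E'
from h import *
import cv2
a=cv2.resize(env.grab_frame("top")[170:320,220:340,::-1],None,fx=3.3,fy=3.3,interpolation=2)
b=cv2.resize(env.grab_frame("side")[140:290,300:420,::-1],None,fx=3.3,fy=3.3,interpolation=2)
cv2.imwrite("pics/p7.png",np.hstack([a,b]))
E
```

```text
time_s: 8.4
ee_pos: [462.4, 196.9, 275.5]
ee_rot: [180.0, -0.0, 111.1]
force: [0.7, 0.8, -0.5]
gripper_width: 0.2
gripper_force: 0.0
time_s: 9.2
ee_pos: [371.0, 334.3, 275.4]
ee_rot: [180.0, 0.0, 111.2]
force: [0.4, -0.6, -1.0]
gripper_width: 0.3
gripper_force: 0.0
```

View pics/p7.png

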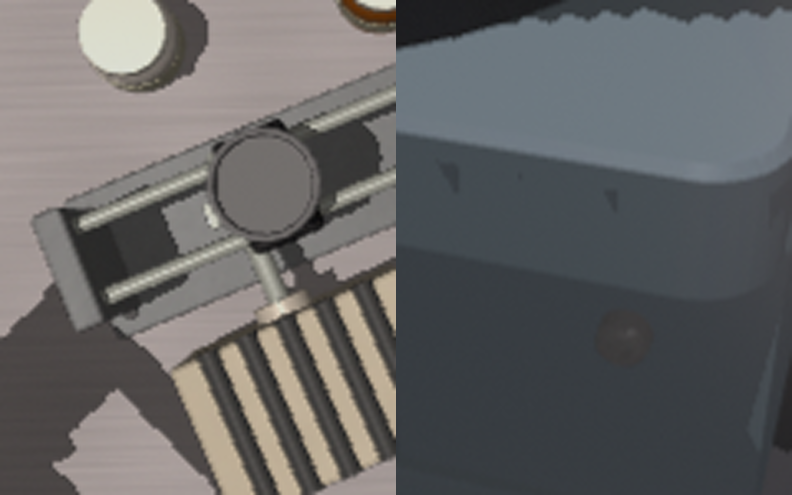

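The top view shows the cap centre at (264,184), the hook lip just left of the cap at (211,213) and the post under the cap. Brick and jars are unmoved. A quick numeric check of the catch:

```bash
python3 - <<'E'
from h import *
o=np.array([560,42.65]);y=np.array([-.3615,.9324]);x=np.array([y[1],-y[0]])
for n,u,v,z in(("cap",264,184,222),("lip",211,213,88),("post",267,268,87),("brickcorner",172,370,125)):
    p=ray("top",220+(u+.5)/3.3-.5,170+(v+.5)/3.3-.5,z)[:2];print(n,p,(p-o)@x,(p-o)@y)
E
```

```text
cap [554.25592694  55.84961432] -0.5841131491949803 14.383802802668017
lip [540.96173952  95.20293126] 1.2466105825080867 55.88268427298901
post [506.18635259  61.38278861] -43.403941760872144 36.920085640587374
brickcorner [448.68647188 117.14046358] -76.86043103120025 109.69474865546341
```

The throat is at 35.4 and the post at 37 (slack ±9). The lip at 51–57 is beyond the post, and the brick hasn't moved. The hook is caught, so I'm handing in.

```bash
python3 -c "
from workcell import env
print(env.job_done())"
```

```text
the job is handed in; nothing more can be done
None
```

The hook is caught under the terminal post with the plunger let up to about 0.012 m, the brick and jars show no movement in the final pictures, and I handed the job in at about 9 s.

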